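# Snap the spring clip into the axle groove

## Task

The pulley on the small gearbox's upright axle has lost its retainer. Take the smaller of the two spring clips and press it sideways, level, into the groove in the axle just above the pulley until it snaps fully home round the axle, then let go of it. The axle may stand a little higher or lower in its bearing, so feel or look for the groove, do not ram the clip in, and leave the larger clip where it lies.

Things in the scene. Friction and masses are not known exactly. Their poses are not given: they have to be found in the camera images.
- gearbox: grey cast gearbox fixed to the bench, foot 76 x 76 mm, top 43 mm high with a round boss to 52 mm; origin at the centre of its underside, z up. From the boss rises a vertical steel axle; on it, bottom to top and moving as one piece: belt pulley (56 mm diameter, 20 mm tall, flat top), groove (18 mm diameter, 9 mm tall), plain axle end (24 mm diameter, 14 mm tall, flat top).
- axle_line (a point): point on the axle's vertical centre line at the top of the boss, 52 mm above the bench; fixed to the gearbox, it does not show the axle's height. The clip may enter the groove from any side. Only the pulley is near the groove. Between the gearbox and the clips stands the bench vice, 175 mm high at its end near the gearbox, 270 mm at its jaws.
- axle_low (a point): where the groove's middle would be with the axle at its lowest: on the centre line, 78.5 mm above the bench. The axle stands 0 to 10 mm higher than that, differently each time; no reading tells it. Friction holds it: pressing down with under 25 N does not move it. The groove's middle always lies 18.5 mm below the axle's flat top and 4.5 mm above the pulley's top face; touch or see either.
- clip: the smaller spring clip, steel, about 90 g, lying flat: ring of 6 mm round wire, inner diameter 19 mm, outer 31 mm, open to its +x, flat tail (14 mm wide, 6 mm thick) from x = -14 to -52 mm. Origin at the ring's centre on the underside, z up. Two sprung arms end in flared tips at x = +18 mm, y = +-15.5 mm; the mouth is 11 mm at its narrowest.
- clip_tab (a point): middle of the upright tab at the end of the smaller clip's tail, 15 mm above the clip's underside and 46 mm behind the ring's centre (clip x = -46 mm). The tab is 12 mm in x, 14 mm wide in y, 30 mm high from the underside: the place to grip, across x or across y.
- clip_left (a joint): spread of the smaller clip's +y arm: 0 closed (its rest, sprung shut), at most 0.28 rad. The flares meet the groove's 18 mm core when the ring's centre is about 18 mm short of the axle line; spreading takes a push of about 8 to 14 N, then the arms snap shut and the ring's centre lies on the axle line with 0.6 mm play.
- clip_right (a joint): spread of the smaller clip's -y arm: 0 closed (its rest, sprung shut), at most 0.28 rad
- clip_large: the larger clip, steel, same form and lying flat in the same way, too large for this groove: ring inner diameter 37 mm, outer 49 mm, flared tips at x = +26 mm, tail from x = -23 to -61 mm with an upright tab 30 mm high at its end. Origin at the ring's centre on the underside.

How it is judged (in metres and radians):
On the way:
1. the smaller clip is lifted clear of the bench (height (world z) of clip above 0.04 m), for 0.2 s.
At the end, for the whole second after the job is handed in: the smaller clip sits in the groove with its ring's centre within 2 mm of the axle's centre line, its underside 72 to 89 mm above the gearbox's underside, within 0.2 rad of level, both arms sprung shut to under 0.06 rad, at rest and released; the larger clip lies within 30 mm of where it was (horizontal distance between clip and axle_line below 0.002 m and z of clip in the frame of gearbox between 0.072 and 0.089 m and angle between clip's own z axis and vertical below 0.2 rad and value of joint each of clip_left, clip_right below 0.06 rad and linear speed of clip below 0.02 m/s and distance of clip_large from where it was at the start of the episode below 0.03 m); the robot touches nothing.
It fails at once if the gearbox, axle or pulley is pressed by the robot or through the clip with more than 50 N (contact force between any of clip, the fingers and gearbox above 50 N).
It fails at once if the larger clip is picked up (height (world z) of clip_large above 0.03 m).
It also fails if it takes over 56 s, if anything falls off the work surface, if the arm or the gripper's body presses on something with over 40 N, if the wrist force passes 120 N, or if a joint passes its speed limit or range.

## Robot

A 7-joint arm with a two-finger parallel gripper is mounted at the origin on a cart in front of the work surface, level with it; the furniture and walls round the work are solid. World frame = base frame: x ahead of the robot, y to its left, z up, the work surface at z = 0. Lengths are in mm, angles in rad, forces in N, time in s.
With the tool pointing down it reaches from about 400 to 900 mm from the base axis. Payload 5.6 kg.
Tool frame: the origin (TCP) lies midway between the tips of the shut fingers; the grasp point (between the pads) lies 19 mm behind it; z points along the fingers, y is the line along which they close (so a half turn about z gives the same grasp; the last joint's range is limited). The gripper opens to 92 mm and grips with 3 to 60 N. Pads are 20 mm wide; open, the fingers measure 128 mm over their backs; the gripper's body (75 mm by 189 mm) begins 69 mm behind the grasp point.
Start: joints at [1.169, 0.468, -0.012, 1.603, 0.006, 1.071, -0.056], TCP at [228.208, -608.63, 214.592] pointing down, gripper open.
Joint ranges: [-2.53, 2.53], [-0.31, 2.02], [-1.57, 1.55], [0.28, 2.44], [-1.29, 4.43], [0.15, 1.84], [-2.92, 2.92]. Speed limits (rad/s): [2.57, 2.57, 3.14, 3.14, 3.14, 3.14, 3.14].

## Interface

Orientations are given as a rotation vector (axis times angle).
In Python, from cell import robot, grip, kin, viewer gives the robot as it stands. Calls block until the motion is done:
- robot.movep(position, orientation): joint-space move of the TCP to a pose.
- robot.servo_line(position, feed=150, rotation=None): straight line of the TCP; rotation=None keeps the orientation; feed is the mean speed in mm/s.
- robot.goto_joints(angles): joint-space move.
- grip(opening, newtons=None): opening from 0.0 (shut) to 1.0 (fully open); newtons is the grip in N (None keeps the last); returns when the fingers have stopped.
- robot.hold(seconds).
- kin.ik(position, orientation): joint angles nearest the present ones, or None.
- robot.observe(): the state.
- viewer.read_camera(name): name is "side" or "top" or "wrist"; returns the picture (384x512x3 uint8, red, green, blue); there is no depth.
- viewer.camera_info(name): a dict with "camera_matrix" (3x3 intrinsics, pixels), "R" (3x3) and "t" (3): a world point X has camera coordinates R X + t. Camera axes: x right, y down, z forward; pixel columns grow to the right and rows downward; lengths in mm; the calibration is good to about 2 mm. A picture is of the moment at which its call begins: read the wrist's pose just before it. camera_info takes no time and is no camera call; for the wrist camera it gives the pose at the moment of the call.
A pose or a line that the arm cannot do raises robot.IKError and nothing moves.
- robot.job_done(): hands the job in; it is judged then, once.
Trained networks look in the newest picture that a camera, given by its name, has taken for a name from the list of things; names that differ only in an ending like _2 or _b are one class to them, and where a whole thing is asked for, a point or a joint stands for the part that bears it (a point fixed in the world has none). Each returns a list of dicts, best first, with "confidence" (0 to 1); they miss things now and then, are a little off and sometimes report something else, mostly with a low value. They report only what shows in the picture. A call takes as long as a camera call.
- viewer.silhouettes(name, camera): "mask" (384x512 bool, what is visible of it).
- viewer.pinpoint(name, camera): "at" ([x, y, z] in mm, in the coordinates of the camera as it stood for that picture, good to about 4 mm: a listed point, or the origin of a listed thing).
The state is a dict: "t": time; "joints": joint angles; "joint_velocities": joint speeds; "joint_torque": joint torques, N m; "tcp_pos": TCP position; "tcp_rot": TCP orientation; "contact_force": force on the tool from outside, world axes, zero at the start; "wrist_torque": the same for the moment, N m; "grip_width": opening from 0.0 (shut) to 1.0 (fully open); "grip_force": force on a finger pad.
Only numpy, scipy, OpenCV 4.12 (cv2) and the standard library are available. Lean on these libraries where they do the work, as an engineer would, in place of code of your own. Each camera call takes 0.05 s, during which the arm holds its last target. There are 200 camera calls.

## Working session

There is one attempt and no reset: what is moved stays moved. The work goes in short steps, each a Python script; the robot and the scene stay as the last script left them, time stands still between calls to the robot, and variables do not carry over. Pictures are saved under pics/ and viewed, at most 10 in all, crops included, and the job is handed in when it is done.

```bash
ls; mkdir -p pics
cat > h.py <<'E'
import numpy as np, cv2
from cell import robot, grip, kin, viewer
def w(cam,p):
    i=viewer.camera_info(cam); return np.array(i["R"]).T@(np.array(p)-np.array(i["t"]))
def find(name,cam):
    return [(round(d["confidence"],2),np.round(w(cam,d["at"]),1).tolist()) for d in viewer.pinpoint(name,cam)][:3]
def save(cam,fn):
    im=viewer.read_camera(cam); cv2.imwrite("pics/"+fn,im[:,:,::-1]); return im
E
python3 - <<'E'
from h import *
a=save("top","t0.png");b=save("side","s0.png")
cv2.imwrite("pics/ts.png",np.vstack([a,b])[:,:,::-1][:, :]) 
for c in("top","side"):
    for n in("gearbox","axle_line","axle_low","clip","clip_tab","clip_large"): print(c,n,find(n,c))
    i=viewer.camera_info(c);print(-np.array(i["R"]).T@np.array(i["t"]),i["camera_matrix"])
o=robot.observe();print(o["t"],o["tcp_rot"],o["contact_force"])
E
```

```text
pics
top gearbox [(0.58, [556.5, -127.9, 5.3])]
top axle_line [(0.72, [552.8, -127.8, 57.2])]
top axle_low [(0.83, [550.6, -127.4, 77.7])]
top clip [(0.46, [571.5, 334.5, 3.1])]
top clip_tab [(0.73, [527.9, 340.7, 15.1])]
top clip_large [(0.76, [563.9, 200.3, 4.3])]
[ 395.45753953  122.42485584 1044.4477124 ] [[475.79008213   0.         253.74900274]
 [  0.         475.79008213 186.46958722]
 [  0.           0.           1.        ]]
side gearbox [(0.56, [556.0, -128.7, 0.4])]
side axle_line [(0.51, [555.5, -132.2, 50.3])]
side axle_low [(0.8, [558.4, -128.6, 79.8])]
side clip [(0.82, [573.3, 335.2, 2.3]), (0.41, [528.5, 336.7, 18.4])]
side clip_tab [(0.67, [528.3, 340.9, 17.1])]
side clip_large [(0.48, [568.6, 201.3, 2.9])]
[603.87504571 881.72718285 660.10942419] [[382.118018     0.         254.70044998]
 [  0.         382.118018   193.9081547 ]
 [  0.           0.           1.        ]]
0.7 [ 3.09108162e+00  5.60519338e-01 -8.36651250e-06] [ 0.33730808  0.15115175 -0.38504582]
```

View pics/t0.png

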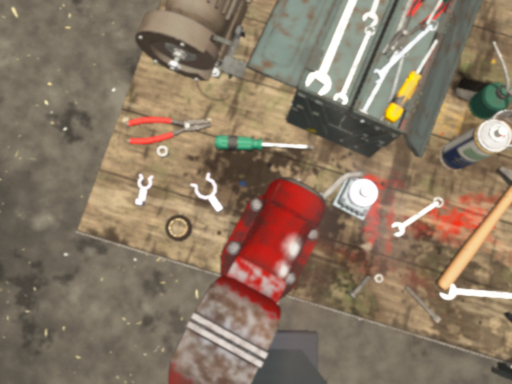

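View pics/s0.png

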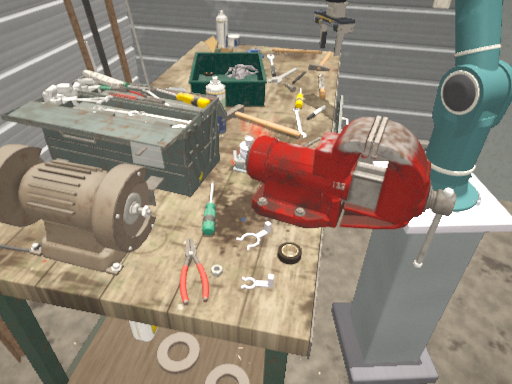

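The pictures match the networks. In the top view the small clip is at (145,190) with its mouth up, the large clip at (208,192), the gearbox at (357,195), and the vice's near end around (315,195). The space to the right of the gearbox is free.

Run:
```python
from h import *
from scipy.spatial.transform import Rotation as Ro
i=viewer.camera_info("top");K=np.array(i["camera_matrix"]);R=np.array(i["R"]);t=np.array(i["t"])
def ray(u,v,z):
    c=-R.T@t;d=R.T@np.linalg.inv(K)@[u,v,1];return np.round((c+d*(z-c[2])/d[2])[:2])
for n,u,v,z in[("viceend",327,205,150),("viceend2",300,182,150),("vice left",225,260,150),("toolcorner",375,153,130),("toolcorner2",405,125,130),("wrench",400,232,5),("can",490,140,150),("boxleft",290,110,130)]:print(n,ray(u,v,z))
# candidate reachability, clip heading phi -> tool x axis along +-phi (tool y across)
def rot(phi,flip):
    x=np.array([np.cos(phi),np.sin(phi),0])*(-1 if flip else 1);z=np.array([0,0,-1.]);return Ro.from_matrix(np.c_[x,np.cross(z,x),z]).as_rotvec()
for f in(0,1):
    print("grasp",f,np.round(kin.ik([528,340,5],rot(-.13,f)),2) if kin.ik([528,340,5],rot(-.13,f)) is not None else None)
    for phi in(0,.4,.8,1.2,1.57,2.0):
        p=np.array([554,-128])-70*np.array([np.cos(phi),np.sin(phi)]);q=kin.ik([*p,78],rot(phi,f));print(phi,f,None if q is None else np.round(q,2))
i=viewer.camera_info("wrist");T=robot.observe();Rt=Ro.from_rotvec(T["tcp_rot"]).as_matrix();print("cam in tool",Rt.T@(-np.array(i["R"]).T@i["t"]-T["tcp_pos"]),"axes",np.round(np.array(i["R"])@Rt,2))
```

```text
viceend [515. -42.]
viceend2 [558.  10.]
vice left [406. 148.]
toolcorner [ 626. -142.]
toolcorner2 [ 686. -203.]
wrench [ 480. -231.]
can [ 655. -365.]
boxleft [708.  29.]
grasp 0 [-0.26  0.77 -0.51  1.75  0.51  0.76 -2.73]
0 0 [ 0.38  0.43 -0.22  2.06  0.15  0.67 -1.52]
0.4 0 [ 0.47  0.46 -0.28  2.02  0.19  0.69 -1.1 ]
0.8 0 [ 0.54  0.49 -0.33  1.97  0.23  0.72 -0.7 ]
1.2 0 [ 0.59  0.54 -0.39  1.9   0.29  0.76 -0.32]
1.57 0 [ 0.63  0.59 -0.45  1.83  0.35  0.8  -0.  ]
2.0 0 [ 0.66  0.65 -0.54  1.76  0.42  0.85  0.35]
grasp 1 [ 0.05  1.01 -1.03  1.73  1.01  1.03  0.09]
0 1 [ 0.72  0.52 -0.65  2.03  0.46  0.74  1.35]
0.4 1 [ 1.17  0.96 -1.33  1.98  1.06  1.15  1.35]
0.8 1 [ 1.18  0.99 -1.33  1.93  1.08  1.18  1.79]
1.2 1 [-0.58  1.    1.34  1.97 -1.09  1.17 -2.29]
1.57 1 [ 0.13  0.54  0.21  1.87 -0.15  0.75 -2.72]
2.0 1 [ 0.18  0.57  0.11  1.8  -0.08  0.78 -2.38]
cam in tool [ 7.81056181e+01  1.40586773e-01 -1.70301582e+02] axes [[ 0.    1.   -0.  ]
 [-0.96  0.   -0.28]
 [-0.28  0.    0.96]]
```

```bash
cat >> h.py <<'E'
from scipy.spatial.transform import Rotation as Ro
def rot(phi,f=0):
    x=np.array([np.cos(phi),np.sin(phi),0])*(-1 if f else 1);z=np.array([0,0,-1.]);return Ro.from_matrix(np.c_[x,np.cross(z,x),z]).as_rotvec()
def d(phi): return np.array([np.cos(phi),np.sin(phi)])
E
python3 - <<'E'
from h import *
robot.movep([554,-128,230],rot(1.0)); grip(0)
o=robot.observe();print(o["t"],np.round(o["tcp_pos"],1),np.round(o["contact_force"],2))
save("wrist","w1.png")
for n in("axle_line","axle_low","gearbox"):print(n,find(n,"wrist"))
i=viewer.camera_info("wrist");np.savez("cam_w1",K=i["camera_matrix"],R=i["R"],t=i["t"])
print(robot.observe()["t"])
E
```

```text
4.1333 [ 554. -128.  230.] [ 0.6   0.08 -0.32]
axle_line [(0.7, [553.4, -130.2, 53.4])]
axle_low [(0.81, [554.9, -130.4, 76.7])]
gearbox []
4.3333
```

View pics/w1.png

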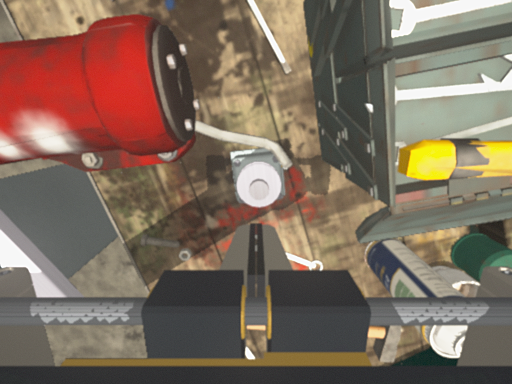

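The axle end shows as a small disc at about (260,188) inside the pulley disc at about (259,184). Vice and toolbox are clear on both sides. Next I'll measure the disc centres and then touch the axle top.

Run:
```python
import numpy as np,cv2
c=np.load("cam_w1.npz");K,R,t=c["K"],c["R"],c["t"]
im=cv2.imread("pics/w1.png",0);x0,y0=220,140;cr=cv2.resize(im[y0:y0+90,x0:x0+80],None,fx=6,fy=6,interpolation=cv2.INTER_CUBIC)
cv2.imwrite("pics/c1.png",cr)
C=-R.T@t
f=K[0,0]
for r,z in((12,102),(28,79)):
    rp=6*f*r/(R@[554,-129,z]+t)[2]
    h=cv2.HoughCircles(cr,cv2.HOUGH_GRADIENT,1,10,param1=60,param2=12,minRadius=int(rp*.93),maxRadius=int(rp*1.08))
    print(rp)
    if h is None: continue
    for u,v,q in h[0][:3]:
        u,v=(u+.5)/6-.5+x0,(v+.5)/6-.5+y0
        e=R.T@np.linalg.inv(K)@[u,v,1];print(r,u,v,q,C+e*(z-C[2])/e[2])
```

```text
61.96076191854946
12 258.5 188.5 60.8 [ 556.39467665 -129.72021976  102.        ]
12 258.33334 190.5 59.8 [ 554.93870851 -131.64455505  102.        ]
12 241.0 164.83333 65.4 [554.59838464 -95.66966382 102.        ]
134.91972984782637
28 258.33334 184.0 135.6 [ 556.28684287 -129.95431154   79.        ]
28 260.0 185.16667 125.7 [ 557.23147909 -132.3369321    79.        ]
28 258.66666 182.33333 126.8 [ 557.78017806 -128.38178736   79.        ]
```

View pics/c1.png

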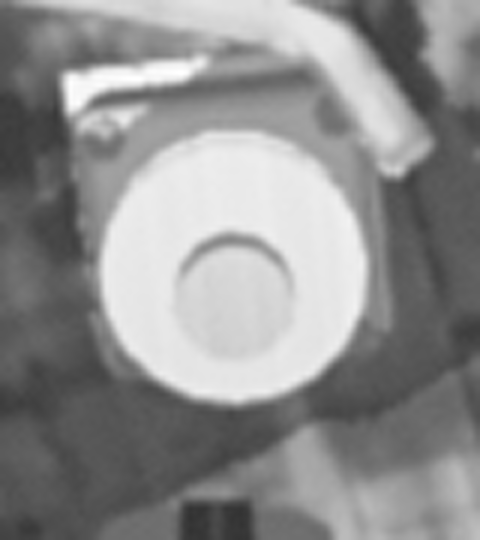

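Both circles agree: the axle line is at (556,-130). Now I'll touch the axle top with the shut fingers.

Run:
```python
from h import *
A=np.array([555.9,-130.2])
robot.servo_line([*A,150],feed=200); robot.servo_line([*A,110],feed=120); robot.hold(.1)
f0=np.array(robot.observe()["contact_force"]);z=110
while z>94:
    z-=.7; robot.servo_line([*A,z],feed=30)
    o=robot.observe(); f=o["contact_force"][2]-f0[2]
    if abs(f)>3: break
print(z,o["tcp_pos"],f,o["t"],f0)
for _ in range(2): robot.hold(.05);o=robot.observe();print(o["tcp_pos"][2],o["contact_force"])
robot.servo_line([*A,130],feed=150)
robot.servo_line([*A,330],feed=350);print(robot.observe()["t"])
```

```text
101.59999999999997 [ 556.03996874 -130.19782373  102.32177761] 4.357154031699563 8.4667 [-0.4291841  -0.03011019  0.80902132]
102.31907318803182 [-1.32021367  0.14574368  5.81259361]
102.31641250859161 [-1.42336595  0.13003919  5.49470486]
9.6333
```

The top is at z = 102.3, which puts the groove's middle at 83.8 and the clip's underside at 80.8. On to the clip.

Run:
```python
from h import *
robot.movep([540,120,390],rot(0.4))
robot.movep([535,338,160],rot(-.13)); grip(0.45,20)
o=robot.observe();print(o["t"],o["tcp_pos"],o["grip_width"])
save("wrist","w2.png");i=viewer.camera_info("wrist");np.savez("cam_w2",K=i["camera_matrix"],R=i["R"],t=i["t"])
for n in("clip","clip_tab","clip_large"):print(n,find(n,"wrist"))
m=viewer.silhouettes("clip","wrist")
K,R,t=np.array(i["camera_matrix"]),np.array(i["R"]),np.array(i["t"]);C=-R.T@t
for k in m[:2]:
    vs,us=np.nonzero(k["mask"]);e=(R.T@np.linalg.inv(K)@np.c_[us,vs,us*0+1].T);P=(C[:,None]+e*((6-C[2])/e[2]))[:2].T
    print(k["confidence"],len(P),P.mean(0),cv2.minAreaRect(P.astype(np.float32)))
```

```text
12.5917 [534.98230204 338.03221003 159.9886587 ] 0.44922820396441776
clip [(0.89, [571.6, 336.5, 1.4])]
clip_tab [(0.85, [531.4, 340.9, 15.8])]
clip_large [(0.64, [569.1, 198.5, -3.7])]
0.67 743 [554.96470407 336.48441193] ((553.8062133789062, 337.028076171875), (30.000520706176758, 76.31329345703125), 83.21388244628906)
```

View pics/w2.png

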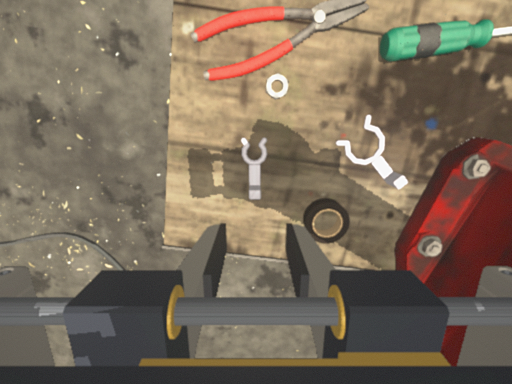

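The clip's axis runs vertically in the image, with the ring at (254,152) and the tab at (254,192). Yaw is about -0.12, with the ring near (572,335) and the tab near (527,341). I'll check the tab and ring with pixel rays and then grasp.

```bash
python3 - <<'E'
from h import *
c=np.load("cam_w2.npz");K,R,t=c["K"],c["R"],c["t"];C=-R.T@t
def ray(u,v,z):
    e=R.T@np.linalg.inv(K)@[u,v,1];return (C+e*(z-C[2])/e[2])[:2]
rg=ray(254.3,152,3);tb=ray(254.5,192,27);print(rg,tb,np.linalg.norm(rg-tb))
phi=-.12
ring=(rg+np.array([572.3,335.3]))/2
T=ring-46*d(phi);print("target",T)
assert np.hypot(*(T-[528,340]))<6
robot.movep([*T,70],rot(phi)); robot.servo_line([*T,3.5],feed=80)
print(robot.observe()["contact_force"])
grip(0,35); o=robot.observe();print(o["grip_width"]*92,o["grip_force"],o["t"])
robot.servo_line([*T,60],feed=100); robot.hold(.25)
o=robot.observe();print(o["tcp_pos"],o["grip_width"]*92,o["t"])
save("wrist","w3.png");i=viewer.camera_info("wrist");np.savez("cam_w3",K=i["camera_matrix"],R=i["R"],t=i["t"],p=o["tcp_pos"])
im=viewer.read_camera("side");print(find("clip","side"));cv2.imwrite("pics/s3.png",cv2.resize(im[210:330,190:350],None,fx=4,fy=4)[:,:,::-1])
E
python3 -c "
import cv2;a=cv2.imread('pics/w3.png')[100:300,160:360];b=cv2.imread('pics/s3.png')
import numpy as np
cv2.imwrite('pics/m3.png',np.hstack([cv2.resize(a,(400,400)),cv2.resize(b,(400,300))[:].copy() if 0 else cv2.copyMakeBorder(cv2.resize(b,(400,300)),0,100,0,0,0)]))"
```

```text
[573.41631283 333.90877438] [529.54536729 339.3339398 ] 44.205116013403135
target [527.18895916 340.11114873]
[ 0.34488152 -0.19908383 -0.11397922]
13.62395657484522 35.00048456713557 14.8
[526.79861732 339.89059493  59.28589007] 13.533693101257883 15.7667
[(0.57, [573.6, 333.8, 60.1])]
```

View pics/m3.png

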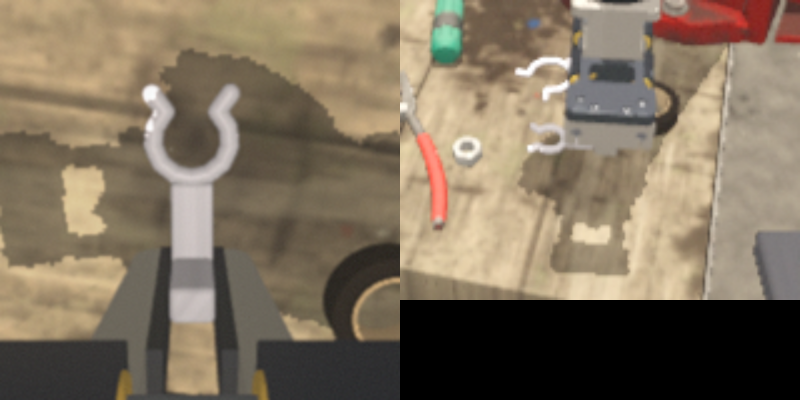

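The clip is held straight and level between the fingers, with the ring at about (256.5,170) in the full picture. Next: measure the ring's offset from the TCP, carry the clip over the vice, and descend beside the axle.

Run:
```python
from h import *
c=np.load("cam_w3.npz");K,R,t=c["K"],c["R"],c["t"];C=-R.T@t
def ray(u,v,z):
    e=R.T@np.linalg.inv(K)@[u,v,1];return (C+e*(z-C[2])/e[2])[:2]
r=ray(256.5,169.8,59)-c["p"][:2];print("ring off along/lat",r@d(-.12),r@d(-.12+np.pi/2))
T=robot.observe()["tcp_pos"]
robot.servo_line([T[0],T[1],250],feed=300)
robot.movep([540,120,400],rot(.4))
phi=1.0;A=np.array([555.9,-130.2]);P=A-(46+42)*d(phi)
robot.movep([*P,250],rot(phi))
robot.servo_line([*P,85],feed=200); robot.hold(.3)
o=robot.observe();print(o["tcp_pos"],P,o["contact_force"],o["grip_width"]*92,o["t"])
save("wrist","w4.png");i=viewer.camera_info("wrist");np.savez("cam_w4",K=i["camera_matrix"],R=i["R"],t=i["t"],p=o["tcp_pos"])
print(find("clip","wrist"),find("axle_low","wrist"))
im=cv2.imread("pics/w4.png");cv2.imwrite("pics/m4.png",cv2.resize(im[60:260,130:390],None,fx=3,fy=3))
```

```text
ring off along/lat 46.18044046906461 -1.1533702772020331
[ 508.75548898 -204.48896898   85.76373453] [ 508.35339708 -204.24944666] [ 0.20955728  0.39473995 -0.41526645] 13.690971524260284 20.3583
[(0.74, [535.5, -164.4, 84.5])] [(0.77, [558.4, -130.5, 79.3])]
```

View pics/m4.png

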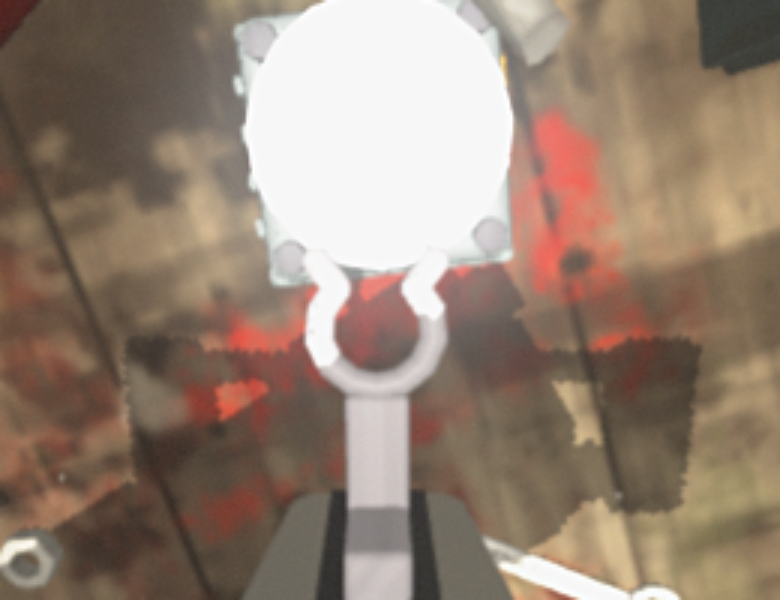

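The picture shows the clip level and aligned with the pulley centre to about 1 mm: mouth at crop (376,290), pulley centre at (380,133). Now I'll trim the height and side offset, then push in with the force monitored.

Run:
```python
from h import *
phi=1.0;D=d(phi);E_=np.array([np.sin(phi),-np.cos(phi)]);A=np.array([555.9,-130.2])
grip(0,50)
o=robot.observe();p=np.array(o["tcp_pos"])
L0=(p[:2]-A)@E_; Lt=L0+.7
cl,cz=Lt,84.1
def cmd(s,feed):  # s: ring centre short of axle
    robot.servo_line([*(A-(46+s)*D+cl*E_),cz],feed=feed)
cmd(40,15)
for _ in range(2):
    robot.hold(.15);p=np.array(robot.observe()["tcp_pos"])
    cz+=84.7-p[2] if abs(84.7-p[2])>.3 else 0; cl+=Lt-(p[:2]-A)@E_ if abs(Lt-(p[:2]-A)@E_)>.3 else 0
    cmd(40,15)
o=robot.observe();f0=np.array(o["contact_force"]);print("pre",o["tcp_pos"],Lt,(np.array(o["tcp_pos"])[:2]-A)@E_,cz,f0)
s=40
while s>16:
    s-=1; cmd(s,25)
    o=robot.observe();f=np.array(o["contact_force"])-f0;p=np.array(o["tcp_pos"])
    a=-(p[:2]-A)@D-46
    if s<33: print(s,round(a,1),"fwd %.1f lat %.1f z %.1f"%(f[:2]@D,f[:2]@E_,f[2]),round(p[2],2))
    if abs(f[:2]@D)>8 or abs(f[2])>6: break
print(o["t"],o["grip_width"]*92)
np.savez("st",cl=cl,cz=cz,s=s,f0=f0)
```

```text
pre [ 509.97667257 -202.91758357   84.73527352] 0.6649250693481367 0.6463305196376489 84.73413600401635 [-0.1196397   1.44469646 -1.55862846]
32 31.9 fwd -0.5 lat 1.1 z 0.7 84.75
31 30.9 fwd -1.3 lat 0.2 z 0.8 84.76
30 29.9 fwd -1.1 lat 0.3 z 1.1 84.74
29 28.9 fwd -1.3 lat 1.0 z 1.2 84.73
28 27.9 fwd -1.9 lat 0.8 z 0.4 84.73
27 26.9 fwd -1.5 lat 1.0 z 0.6 84.74
26 25.9 fwd -1.4 lat 0.6 z 1.0 84.73
25 24.9 fwd -0.6 lat 1.3 z 1.6 84.74
24 23.9 fwd -1.8 lat 2.0 z 0.4 84.74
23 22.9 fwd -0.9 lat 1.2 z 1.7 84.75
22 21.9 fwd 0.0 lat 0.2 z 0.7 84.74
21 20.9 fwd -1.4 lat 0.7 z 0.7 84.73
20 20.0 fwd -1.4 lat 1.5 z -0.1 84.79
19 19.3 fwd -2.8 lat 2.6 z -0.7 84.73
18 19.0 fwd -5.5 lat 2.6 z 1.8 84.71
17 18.9 fwd -8.0 lat 1.5 z 2.2 84.62
16 18.6 fwd -9.5 lat 1.4 z 0.9 84.49
27.825 13.577056381974014
```

Contact came at about 19 mm short, so the mouth passed under the axle end and is in the groove. Pushing on.

Run:
```python
from h import *
phi=1.0;D=d(phi);E_=np.array([np.sin(phi),-np.cos(phi)]);A=np.array([555.9,-130.2])
S=np.load("st.npz");cl,cz,s,f0=float(S["cl"]),float(S["cz"]),float(S["s"]),S["f0"]
while s>-3:
    s-=.7; robot.servo_line([*(A-(46+s)*D+cl*E_),cz],feed=25)
    o=robot.observe();f=np.array(o["contact_force"])-f0;p=np.array(o["tcp_pos"]);a=-(p[:2]-A)@D-46
    print(round(s,1),round(a,1),"fwd %.1f lat %.1f z %.1f"%(f[:2]@D,f[:2]@E_,f[2]),round(p[2],2))
    if f[:2]@D<-24 or abs(f[2])>12 or (a<3 and f[:2]@D<-9): break
print(o["t"],o["grip_width"]*92)
np.savez("st",cl=cl,cz=cz,s=s,f0=f0)
save("wrist","w5.png");im=cv2.imread("pics/w5.png");cv2.imwrite("pics/m5.png",cv2.resize(im[80:280,150:370],None,fx=3,fy=3))
```

```text
15.3 18.4 fwd -9.7 lat 1.6 z 1.3 84.34
14.6 18.3 fwd -10.7 lat 1.5 z 1.0 84.32
13.9 18.1 fwd -11.3 lat 2.2 z 0.7 84.19
13.2 17.8 fwd -12.9 lat 2.3 z 0.8 84.11
12.5 17.5 fwd -12.6 lat 3.1 z 0.8 84.02
11.8 17.1 fwd -13.8 lat 2.0 z 0.5 83.96
11.1 16.6 fwd -14.5 lat 3.3 z 0.4 83.86
10.4 15.9 fwd -13.8 lat 2.8 z -0.1 83.86
9.7 12.0 fwd -5.2 lat 2.6 z 0.2 84.34
9.0 8.4 fwd -1.4 lat 1.6 z 0.0 84.74
8.3 5.1 fwd 4.3 lat 2.1 z 1.6 85.28
7.6 4.7 fwd 5.2 lat 1.5 z 0.7 85.16
6.9 4.4 fwd 4.3 lat 2.6 z 0.2 85.06
6.2 4.1 fwd 4.1 lat 2.4 z -0.3 84.99
5.5 3.8 fwd 5.4 lat 1.8 z 0.3 84.94
4.8 3.5 fwd 3.7 lat 1.6 z 1.0 84.89
4.1 3.1 fwd 4.0 lat 2.8 z -0.1 84.85
3.4 2.8 fwd 4.7 lat 3.5 z 0.2 84.85
2.7 2.7 fwd 2.4 lat 2.9 z 0.7 84.75
2.0 2.5 fwd 1.1 lat 2.5 z 2.0 84.72
1.3 2.1 fwd -1.7 lat 1.8 z 0.8 84.61
0.6 1.4 fwd -1.6 lat 2.2 z 0.9 84.54
-0.1 1.0 fwd -4.3 lat 2.7 z 1.1 84.55
-0.8 0.9 fwd -6.6 lat 2.8 z 1.1 84.55
-1.5 0.9 fwd -7.4 lat 2.5 z 2.9 84.53
-2.2 0.8 fwd -9.3 lat 1.9 z 2.9 84.52
34.325 13.833631016965828
```

View pics/m5.png

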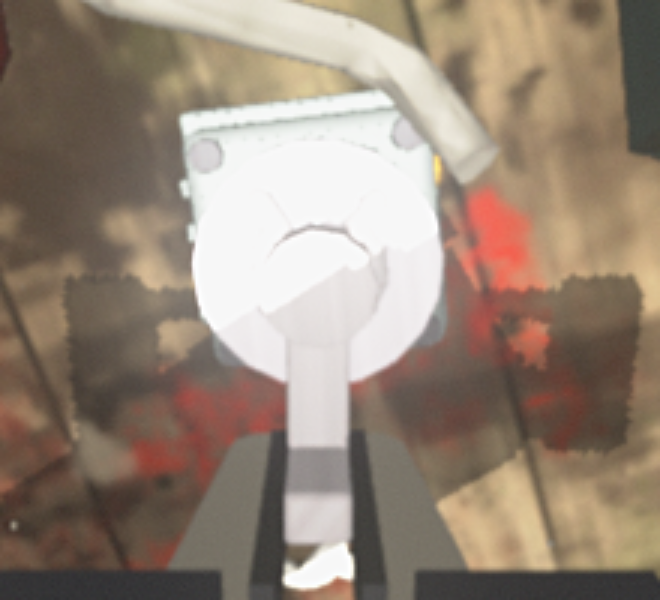

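The force history shows the snap: 14.5 N, then a release and a hard stop at about 0.8 mm. The picture shows the clip round the axle in line with its centre. Next: relieve the preload, release, retreat and verify.

Run:
```python
from h import *
phi=1.0;D=d(phi);E_=np.array([np.sin(phi),-np.cos(phi)]);A=np.array([555.9,-130.2])
S=np.load("st.npz");cl,cz,f0=float(S["cl"]),float(S["cz"]),S["f0"]
P=A-(46+1.2)*D+cl*E_
robot.servo_line([*P,cz],feed=25);robot.hold(.1);print(np.array(robot.observe()["contact_force"])-f0)
grip(.4);robot.hold(.2)
robot.servo_line([*P,135],feed=80);robot.servo_line([*P-40*D,200],feed=150);robot.hold(.3)
o=robot.observe();print(o["t"],o["contact_force"])
save("wrist","w6.png");print(find("clip","wrist"),find("clip_tab","wrist"),find("axle_low","wrist"))
viewer.read_camera("top");print(find("clip_large","top"))
im=cv2.imread("pics/w6.png");cv2.imwrite("pics/m6.png",cv2.resize(im[40:240,150:370],None,fx=3,fy=3))
```

```text
[-0.18415946 -3.70702224  0.33537825]
37.2083 [-0.37142539  0.60225271 -0.02461936]
[(0.64, [556.1, -130.1, 83.6])] [(0.59, [532.1, -167.8, 96.7])] []
[(0.83, [562.7, 200.8, 3.1])]
```

View pics/m6.png

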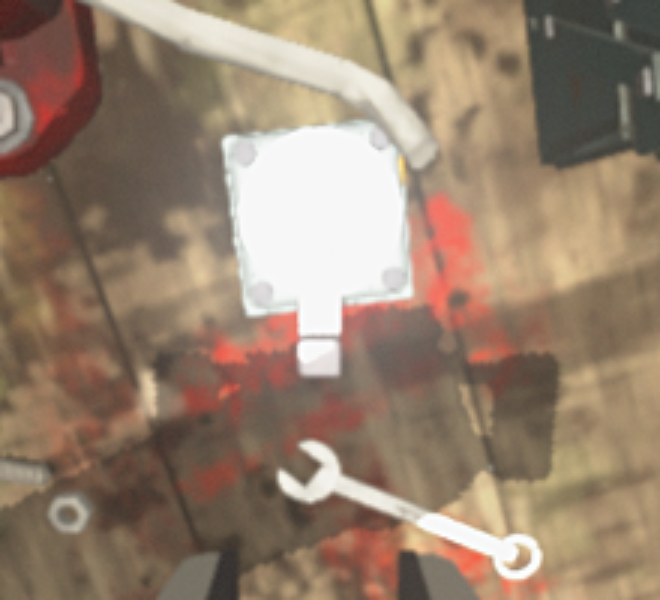

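The clip stays on the axle, released and level, with its tail and tab at crop (320,340). The network puts its ring at (556.1,-130.1), on the axle line. The larger clip hasn't moved. Handing in.

```bash
python3 -c "
from h import *
print(robot.job_done())"
```

```text
the job is handed in; nothing more can be done
None
```

The smaller clip snapped into the groove and has been released: the push peaked at 14.5 N, and the camera then put its ring on the axle line to within measurement error. The larger clip lies where it was, and I handed the job in at about 37 s; the hand-in returned no verdict.

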